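# Set a proximity sensor's gap with a feeler gauge

### The arm

A 6-joint arm with a two-finger parallel gripper is mounted at the origin on the work surface. World frame = base frame: x ahead of the robot, y to its left, z up, the work surface at z = 0. Lengths are in m, angles in rad, forces in N, time in s.
With the tool pointing down it reaches from about 0.375 to 0.9 m from the base axis. Payload 3.1 kg.
Tool frame: the origin (TCP) lies midway between the tips of the shut fingers; the grasp point (between the pads) lies 19 mm behind it (manip.hold_point_z is the distance from the TCP to the grasp point, in m); z points along the fingers, y is the direction in which the jaws open and shut (so a half turn about z gives the same grasp; the last joint's range is limited). The gripper opens to 85 mm and grips with 20 to 120 N. Pads are 22 mm wide; open, the fingers measure 114 mm over their backs; the gripper's body (76 mm by 85 mm) begins 54 mm behind the grasp point. The pads swing forward as they close: fully open they stand 13 mm farther back than shut.
Start: joints at [-1.357, 0.527, 1.433, -0, 1.181, -0.178], TCP at [0.239, -0.578, 0.231] pointing down, gripper open.
Joint ranges: [-3.08, 3.08], [-0.75, 2.2], [0.22, 2.44], [-1.43, 4.57], [0, 2.65], [-2.85, 2.85]. Speed limits (rad/s): [2.79, 2.79, 3.14, 3.14, 3.14, 3.14].

### API

Orientations are given as a unit quaternion [x, y, z, w].
In Python, from station import manip gives the robot as it stands.
- The arm moves only by the tool drive_tool, never from a script. Its argument "motion" is one flat list of numbers, 7 for each row, row after row: the shift along the tool's x, y, z in mm, then the turn, a rotation vector about the tool's x, y, z in degrees, then the finger opening in mm, from 0 to 85.4. A call has 1 to 8 rows; each row is the pose to reach, as a shift and turn from the pose measured when the call began, along the tool's axes at that moment; what a row does not reach only later rows make up. A row lasts 1/8 s, in which the tool goes at most 62.5 mm and 10.7 degrees, less where a joint would pass 70% of its speed; a pose out of reach is approached as far as the arm can. A call with a gripper value outside its range is refused whole. The fingers move at their own pace and stop on an object; "force" is the grip in N (left out, the last holds). Time passes only in rows, so rows that repeat a pose let the fingers close. It gives the time, the measured TCP pose, the force and the opening at its end, in the units of the state.
- manip.sense(): the state, without advancing time (a new reading comes with each control period).
- manip.snapshot(name): name is "side" or "top"; returns a dict with "color" (420x560x3 uint8, red, green, blue), "fx", "fy", "cx", "cy" (pixels), "k1" (the pictures are not rectified: a ray, as slopes to the right and down, at radius r is drawn at 1 + k1 r^2 times it, then the intrinsics apply), "view" (4x4, takes a point from world to camera coordinates). Camera axes: x right, y up, looking along -z (the intrinsics and any distortion apply to the point x, -y, -z); pixel columns grow to the right and rows downward; lengths in m; the calibration is good to about 2 mm. A picture is of the moment at which its call begins. There is no depth.
- manip.sign_off(): hands the job in, once; it reports no verdict.
The state is a dict: "t": time; "q": joint angles; "qd": joint speeds; "tau": joint torques, N m; "tcp_pos": TCP position; "tool_rot": TCP orientation; "force": force on the tool from outside, world axes, zero at the start; "ft_torque": the same for the moment, N m; "finger_gap": opening from 0.0 (shut) to 1.0 (fully open).
Only numpy, scipy, OpenCV 4.12 (cv2) and the standard library are available. Lean on these libraries where they do the work, as an engineer would, in place of code of your own. Each camera call takes 0.05 s, during which the arm holds its last target.

### The job

Set the gap of the proximity sensor over the conveyor pallet with the 5 mm feeler gauge (blue grip): lay its blade flat on the pallet right under the sensor, push the stiff sensor bracket gently down until the sensor face just bears on the blade, then slide the blade a little by its grip to feel that it drags lightly - nipped, but the sensor not driven up into its spring. Let go and leave the blade nipped there for the clamp to be tightened; leave the yellow gauge, the workpieces and the screwdriver alone.

Things in the scene. Friction and masses are not known exactly. Their poses are not given: they have to be found in the camera images.
- pallet_point (a point): Point on the flat steel top of the clamped pallet, straight below the sensor's axis. The level top is 156 x 132 mm, 78 to 88 mm above the table (feet vary), fixed on a short twin-belt conveyor, 320 x 190 mm. Axes: x to the upright post (the top's front edge, facing the robot, at x = -98 mm, rear edge at +58), y along the belts (edges at +-66 mm), z up. Conveyor rails lie lower than the pallet.
- sensor_collar (a point): On the sensor's axis, at the underside of the brass collar of its spring holder. The upright sensor (18 mm across, green flat face below) is screwed through it to a different depth each time: the face is 6.5 to 16.5 mm below the collar, and 8 to 25 mm above the pallet at the start. Its top end is 53 to 64 mm above the collar.
- sensor: The spring holder with the sensor, carried at the bracket's end. Pushed up from below, the sensor stays until about 2.3 N, then retracts up to 8 mm at 2.5 N more per mm, and springs back. Origin on the axis, 11.5 mm below the collar's underside; z up.
- press_pad (a point): Centre of the flat free top (35 x 30 mm) of the grey bracket arm, between sensor and post, 46 mm in x from the sensor's axis, 34.5 mm above the collar's underside: the place to push down.
- bracket: Grey bracket (arm, and clamp block round the post) carrying the spring holder. It slides only up and down, stiffly: it goes down at about 4 N of push, up at about 8 N of pull, stays where left, and travels down to 24.5 mm below its top stop. Origin as for the sensor. The post's top is 88 mm above the pallet, its front face 30 mm in x from the pad's centre.
- gauge5: The 5 mm feeler gauge: aluminium blade 16 mm wide, 5 mm thick, with an upright blue grip 50 long, 14 wide, 30 mm tall, about 60 g. Grip and blade share one flat underside. Origin on the underside, 5 mm ahead of the grip's front end; x points along the blade to its tip (x = +90 mm), the grip spans x = -55 to -5 mm, z up; balances near the origin. Starts flat in the tray.
- gauge5_tip (a point): Tip of the blue gauge's blade, on its underside, 90 mm in x from the gauge's origin; the last 9 mm are 1.6 mm thinner and 12 mm wide, as a lead-in, so the tip belongs some 20 to 45 mm beyond the sensor's axis, grip on the robot's side.
- gauge5_grip (a point): Point to grasp in the middle of the blue grip, 30 mm behind the origin in x, 22 mm above the underside (the grip's top is at 30 mm); the grip is 14 mm wide across y. Drawn gently along the pallet without bearing down on it, the blade drags under 1 N when loose, some 2 to 7 N when nipped rightly.
- gauge3: A like gauge with a yellow grip and a 3 mm blade, lying in the same tray, 64 to 80 mm beside the blue one; not to be used or disturbed.
- tray: Black fixed tray on the table holding the gauges, 210 (x) x 150 (y) x 18 mm high outside, walls and floor 4 mm thick. Origin at the centre of its underside, z up. The gauges lie roughly along its x, grips towards -x.
- cup_red: Red round workpiece, 40 mm across, 25 mm high, standing on the table; origin at the centre of its underside. Leave alone.
- cup_black: Black round workpiece, 40 mm across, 25 mm high, standing on the table; origin at the centre of its underside. Leave alone.
- driver: Screwdriver with a grey handle, 170 mm long, lying on the table on the robot's left. Leave alone.
Not all that is in view belongs to the job. What is shaped like the gauge5 but purple is not meant.

How it is judged:
By the outcome, as a careful person would: the job done as asked, in the order asked, and still so for the second after the job is handed in, with the robot touching nothing.
It also fails if it takes over 64 s, if anything falls off the work surface, if the arm or the gripper's body presses on something with over 40 N, if the wrist force passes 120 N, or if a joint passes its speed limit or range.

## Working session

There is one attempt and no reset: what is moved stays moved. The work goes in short steps, Python scripts to look and compute and a tool call to move; the robot and the scene stay as the last step left them, time stands still between calls to the robot, and variables do not carry over. Pictures are saved under pics/ and viewed, and the job is handed in when it is done.

Besides the shell and the picture viewer there is one more tool, called after "Emit:" as name(argument=value, ...), one argument or row to a line, values as JSON. drive_tool: Moves the arm, as the interface text tells. Its arguments: {"type":"object","properties":{"motion":{"type":"array","items":{"type":"number"}},"force":{"type":"number"}},"required":["motion"]}

```bash
ls; mkdir -p pics; python3 - <<'E'
from station import manip
import cv2,numpy as np
s=manip.sense()
for k in s: print(k,np.round(s[k],4))
for n in("side","top"):
    d=manip.snapshot(n); cv2.imwrite(f"pics/{n}0.png",d["color"][:,:,::-1])
    print(n,d["fx"],d["fy"],d["cx"],d["cy"],d["k1"]);print(np.round(d["view"],4))
print(manip.hold_point_z)
E
```

```text
pics
t 0.0
q [-1.3575  0.5285  1.4339 -0.      1.1814 -0.1785]
qd [-0.0003  0.0011 -0.0003  0.0013  0.0012 -0.0006]
tau [-1.50000e-03 -4.42357e+01 -1.78023e+01 -5.00000e-04  8.40000e-03
 -0.00000e+00]
tcp_pos [ 0.2385 -0.5769  0.2303]
tool_rot [ 0.9809  0.1947 -0.     -0.0011]
force [ 0.1397 -0.6063  0.3517]
ft_torque [ 0.0152 -0.0319 -0.0244]
finger_gap 1.0013
side 501.32827190351196 501.32827190351196 269.4129640223366 202.69132526865175 -0.02038486544130484
[[-0.8475 -0.5306 -0.0183  0.5236]
 [ 0.2811 -0.4777  0.8323 -0.2445]
 [-0.4503  0.7002  0.554  -1.1791]
 [ 0.      0.      0.      1.    ]]
top 397.11672759836136 397.11672759836136 273.3210281610623 207.27933947158948 -0.0342106286614345
[[-0.0259 -0.9995 -0.0187  0.0882]
 [ 0.9971 -0.0272  0.0708 -0.5471]
 [-0.0713 -0.0168  0.9973 -0.9462]
 [ 0.      0.      0.      1.    ]]
0.0187
```

View pics/side0.png

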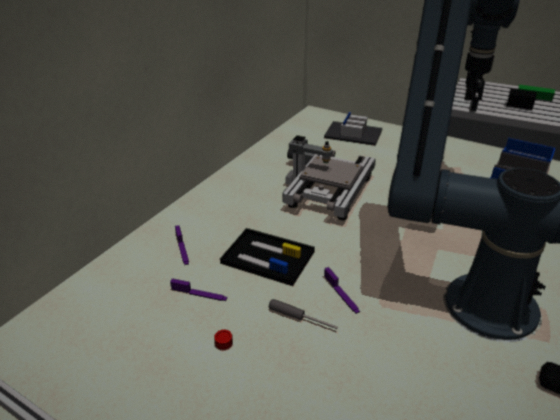

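View pics/top0.png

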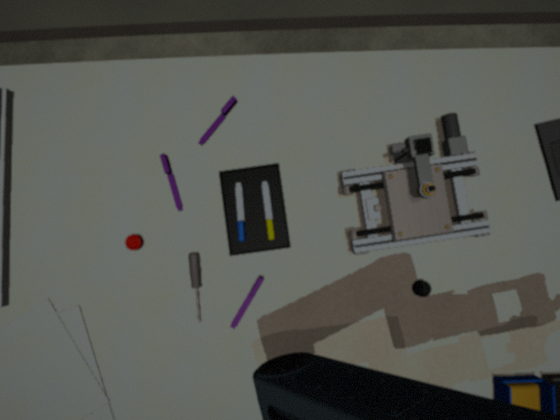

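```bash
cat > h.py <<'E'
from station import manip
import cv2,numpy as np
from scipy.optimize import least_squares
def cam(n):
    return manip.snapshot(n)
def K(d):return np.array([[d["fx"],0,d["cx"]],[0,d["fy"],d["cy"]],[0,0,1]]),np.array([d["k1"],0,0,0,0.])
def Rt(d):
    V=np.array(d["view"]);F=np.diag([1,-1,-1.]);return F@V[:3,:3],F@V[:3,3]
def proj(d,P):
    R,t=Rt(d);k,D=K(d)
    return cv2.projectPoints(np.atleast_2d(np.array(P,float)),cv2.Rodrigues(R)[0],t,k,D)[0].reshape(-1,2)
def ray(d,uv):
    R,t=Rt(d);k,D=K(d)
    s=cv2.undistortPoints(np.array(uv,float).reshape(1,1,2),k,D).ravel()
    v=R.T@np.array([s[0],s[1],1]);return -R.T@t,v/np.linalg.norm(v)
def onz(d,uv,z):
    o,v=ray(d,uv);return o+v*(z-o[2])/v[2]
def tri(d1,u1,d2,u2):
    o1,v1=ray(d1,u1);o2,v2=ray(d2,u2)
    A=np.stack([v1,-v2],1);s=np.linalg.lstsq(A,o2-o1,rcond=None)[0]
    a,b=o1+s[0]*v1,o2+s[1]*v2;return (a+b)/2,np.linalg.norm(a-b)
def crop(d,x0,y0,x1,y1,k,name):
    im=d["color"][y0:y1,x0:x1,::-1];cv2.imwrite(name,cv2.resize(im,None,fx=k,fy=k,interpolation=cv2.INTER_CUBIC))
E
python3 - <<'E'
from h import *
s=cam("side");t=cam("top")
np.savez("d0.npz",s=s,t=t)
crop(s,210,120,390,300,4.0 if 0 else 3.3,"pics/s1.png")
crop(s,270,120,390,220,6,"pics/s2.png")
crop(t,210,155,300,260,5.5,"pics/t1.png")
crop(t,330,100,500,260,3.7,"pics/t2.png")
E
```

```text
(no output)
```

View pics/s1.png

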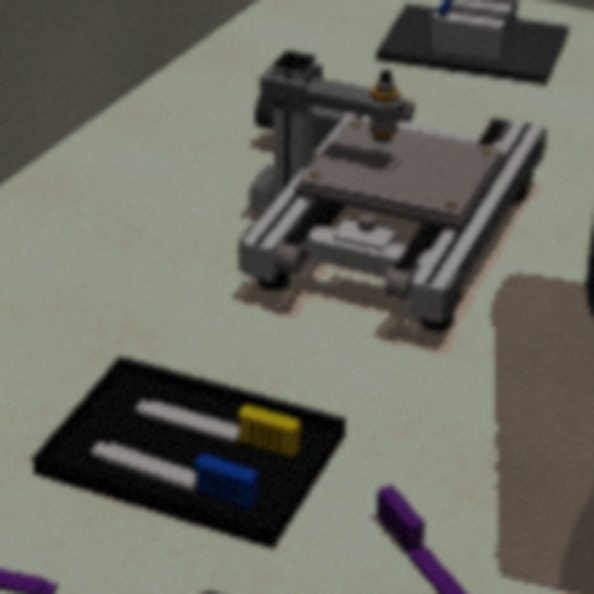

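View pics/s2.png

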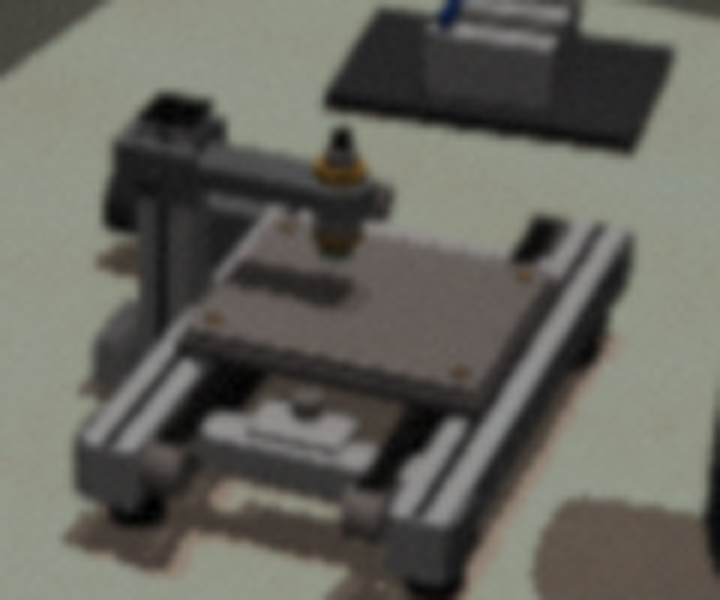

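View pics/t1.png

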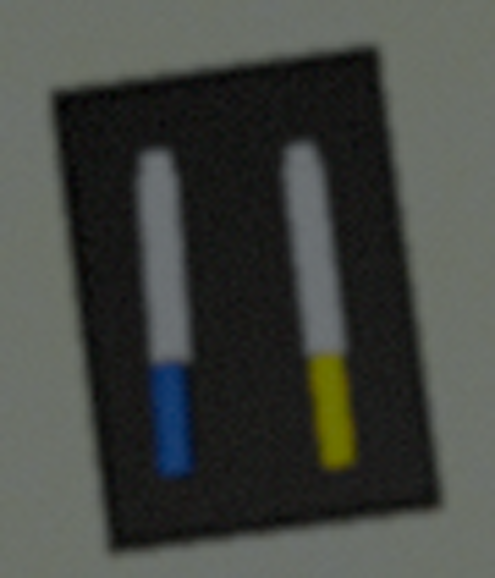

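View pics/t2.png

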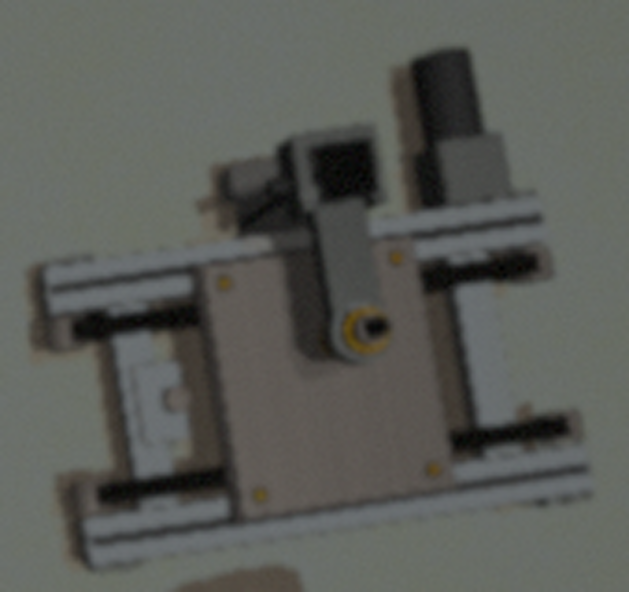

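```bash
python3 - <<'E'
from h import *
z=np.load("d0.npz",allow_pickle=True);s=z["s"].item();t=z["t"].item()
def ref(d,x,y,k,x0,y0):
    u,v=(x+.5)/k-.5+x0,(y+.5)/k-.5+y0
    im=d["color"].astype(float);w=im[...,0]-im[...,2]
    a,b=int(round(u)),int(round(v));p=w[b-3:b+4,a-3:a+4];p=np.clip(p-np.median(p)-4,0,None)
    yy,xx=np.mgrid[b-3:b+4,a-3:a+4]
    return np.array([(xx*p).sum(),(yy*p).sum()])/p.sum()
S=[(212,318),(287,227),(461,373),(525,273)];T=[(224,283),(397,258),(261,495),(434,469)]
P=[]
for a,b in zip(S,T):
    ua=ref(s,*a,6,270,120);ub=ref(t,*b,3.7,330,100)
    p,e=tri(s,ua,t,ub);P.append(p);print(ua,ub,np.round(p,4),round(e,4))
P=np.array(P);c=P.mean(0);print(c)
x=(P[0]+P[1]-P[2]-P[3])/2;y=(P[0]+P[2]-P[1]-P[3])/2;print(x,y,np.linalg.norm(x),np.linalg.norm(y),np.degrees(np.arctan2(x[1],x[0])),np.degrees(np.arctan2(-y[0],y[1])))
# masks
for n,d in(("s",s),("t",t)):
    h=d["color"].astype(int);R,G,B=h[...,0],h[...,1],h[...,2]
    x0,x1,y0,y1=(220,320,225,290) if n=="s" else (215,295,160,255)
    for nm,m in(("blue",(B-R>40)),("yel",(R-B>50)),("blade",(np.minimum(R,B)>(75 if n=="t" else 100)))):
        m=m.astype(np.uint8)
        q=np.zeros_like(m);q[y0:y1,x0:x1]=m[y0:y1,x0:x1]
        nn,l,st,ce=cv2.connectedComponentsWithStats(q)
        for i in range(1,nn):
            if st[i,4]>25:
                r=cv2.minAreaRect(np.argwhere(l==i)[:,::-1].astype(np.float32));print(n,nm,st[i],ce[i],np.round(cv2.boxPoints(r),1).tolist())
E
```

```text
[305.18 172.8 ] [390.25274725 176.12087912] [ 0.6083 -0.1951  0.0868] 0.0001
[317.55555556 157.2962963 ] [436.69       169.23666667] [ 0.6211 -0.3016  0.0874] 0.0001
[346.25641026 181.46153846] [399.94833948 233.4095941 ] [ 0.4777 -0.2107  0.0875] 0.0001
[356.94827586 165.25862069] [446.83703704 226.45555556] [ 0.4904 -0.3174  0.0872] 0.0003
[ 0.54936143 -0.25618142  0.08721386]
[ 0.13060259  0.01570876 -0.00028071] [-0.01270563  0.10662993 -0.00015365] 0.13154421596821952 0.10738435121859699 6.858538364349116 6.795113667595031
s blue [269 257  19  12 102] [278.43137255 261.96078431] [[268.20001220703125, 260.79998779296875], [270.6000061035156, 255.3000030517578], [288.0, 262.70001220703125], [285.6000061035156, 268.29998779296875]]
s yel [282 243  19  14 132] [291.84090909 248.16666667] [[279.79998779296875, 250.60000610351562], [283.0, 241.0], [301.6000061035156, 247.1999969482422], [298.3999938964844, 256.79998779296875]]
s blade [ 220  225  100   65 3094] [271.21590175 258.1199095 ] [[220.0, 225.0], [319.0, 225.0], [319.0, 289.0], [220.0, 289.0]]
s blade [252 242  30  11 106] [2
[... 637 characters left out ...]
9.41085271] [[265.29998779296875, 220.1999969482422], [271.79998779296875, 219.3000030517578], [274.5, 238.60000610351562], [268.1000061035156, 239.60000610351562]]
t blade [ 215  160   80   95 2322] [255.39362618 202.333764  ] [[215.0, 160.0], [294.0, 160.0], [294.0, 254.0], [215.0, 254.0]]
t blade [262 181  10  38 237] [266.47679325 200.21940928] [[260.8999938964844, 181.5], [267.29998779296875, 180.6999969482422], [272.0, 217.89999389648438], [265.6000061035156, 218.6999969482422]]
t blade [235 183   9  38 235] [239.2212766 201.7106383] [[234.3000030517578, 183.10000610351562], [240.89999389648438, 182.60000610351562], [244.0, 219.60000610351562], [237.39999389648438, 220.10000610351562]]
```

```bash
python3 - <<'E'
from h import *
z=np.load("d0.npz",allow_pickle=True);s=z["s"].item();t=z["t"].item()
pp=np.array([.5692,-.2538,.0872]);xh=np.array([.9929,.119,0]);yh=np.array([-.119,.9929,0])
print("tip",tri(s,(326.75,141.2),t,(431.0,187.7)))
for h in (0,8,12,16,20,25,40,60,80,90): print(h,proj(s,pp+[0,0,h/1000])[0].round(1),proj(t,pp+[0,0,h/1000])[0].round(1))
o=-np.array(s["view"])[:3,:3].T@np.array(s["view"])[:3,3];print("cam",o)
# pallet corners overlay
P=[pp+a*xh+b*yh for a in(-.098,.058) for b in(-.066,.066)]
print((proj(t,P)-[330,100])*3.7,(proj(s,P)-[270,120])*6)
# gauge: grip top in top view at z=.034; blade ends
for zz in(.034,): print("griptop c",onz(t,(240.7,231.0),zz), onz(t,(236.7+3.2,220.95),zz),onz(t,(241.5,241.05),zz))
a=onz(t,(237.6,182.85),.007);b=onz(t,(240.7,219.85),.009);print(a,b,np.linalg.norm(a-b),np.degrees(np.arctan2(a[1]-b[1],a[0]-b[0])))
print("tipblade",tri(s,(239.0,255.0),t,(237.6,182.85)))
crop(s,315,130,345,175,13,"pics/s3.png");crop(t,410,165,450,205,14,"pics/t3.png")
crop(s,225,235,310,280,9,"pics/s4.png")
E
```

```text
tip (array([ 0.56815698, -0.25094065,  0.1805172 ]), np.float64(0.0017494667540785293))
0 [325.2 167.7] [417.  192.5]
8 [325.4 165.4] [418.2 192.1]
12 [325.4 164.3] [418.8 191.9]
16 [325.5 163.2] [419.4 191.7]
20 [325.5 162.1] [420.1 191.5]
25 [325.6 160.6] [420.8 191.2]
40 [325.8 156.4] [423.3 190.5]
60 [326.1 150.6] [426.6 189.4]
80 [326.4 144.7] [430.2 188.3]
90 [326.5 141.8] [432.  187.7]
cam [-0.0184581   0.98665253  0.86630009]
[[455.52970368 484.91188867]
 [242.13895221 516.79949769]
 [410.9143689  233.98181827]
 [199.95800633 264.85807789]] [[550.6883429  265.64038334]
 [473.64322093 386.34965485]
 [272.23838262 209.77317297]
 [179.98935202 322.48195431]]
griptop c [0.4934852  0.15288132 0.034     ] [0.51758755 0.15431337 0.034     ] [0.46946413 0.15145774 0.034     ]
[0.61338889 0.16091217 0.007     ] [0.52122286 0.15483796 0.009     ] 0.09238762574711006 3.77063099626018
tipblade (array([0.61284106, 0.16047883, 0.01126532]), np.float64(7.490830052398979e-05))
```

View pics/s3.png

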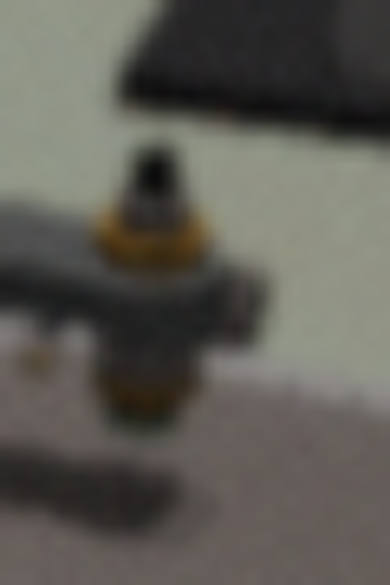

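View pics/s4.png

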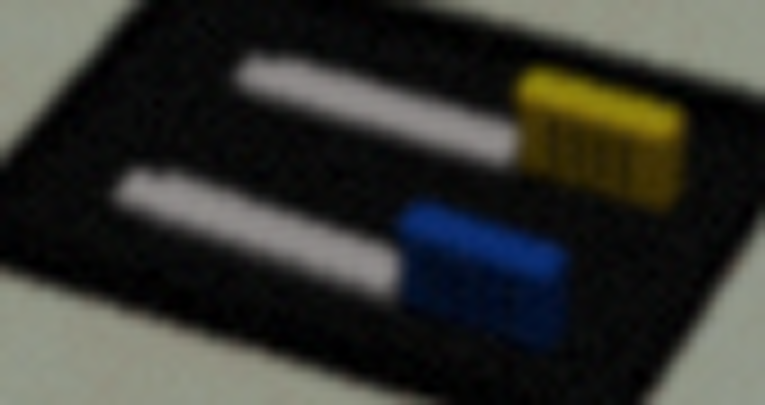

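View pics/t3.png

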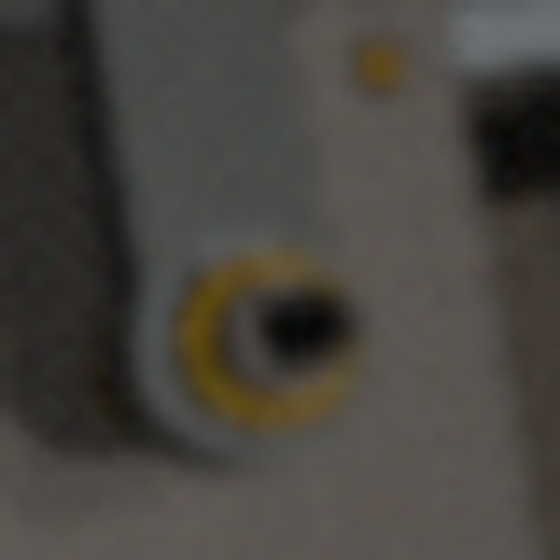

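```bash
cat >> h.py <<'E'
from scipy.spatial.transform import Rotation as Ro
def goal(pos,yaw,s=None):
    s=s or manip.sense();R=Ro.from_quat(s["tool_rot"])
    T=Ro.from_euler("z",yaw,degrees=True)*Ro.from_euler("x",180,degrees=True)
    sh=R.inv().apply(np.array(pos)-s["tcp_pos"])*1000;rv=(R.inv()*T).as_rotvec(degrees=True)
    print("t",round(float(s["t"]),2),"tcp",np.round(s["tcp_pos"],4),"F",np.round(s["force"],2),"gap",round(float(s["finger_gap"])*85.4,1),"-> shift",sh.round(1),"turn",rv.round(1))
E
python3 - <<'E'
from h import *
z=np.load("d0.npz",allow_pickle=True);s=z["s"].item();t=z["t"].item()
print(tri(s,(278.4,260.9),t,(240.7,231)))
goal([.4935,.1529,.10],3.7)
E
```

```text
(array([0.49387917, 0.1528361 , 0.0368324 ]), np.float64(0.0009882571114005875))
t 0.2 tcp [ 0.2386 -0.5772  0.2307] F [-0.29  1.04  0.58] gap 85.6 -> shift [ 514.4 -577.2  131.6] turn [-0.1  0.  18.7]
```

Emit:
drive_tool(
  motion=[514,-577,50,0,0,18.7,30,514,-577,50,0,0,18.7,30,514,-577,50,0,0,18.7,30,514,-577,50,0,0,18.7,30,514,-577,50,0,0,18.7,30,514,-577,50,0,0,18.7,30,514,-577,50,0,0,18.7,30,514,-577,50,0,0,18.7,30],
  force=40,
)

```text
t: 1.2
tcp_pos: [0.4036, -0.1048, 0.1993]
tool_rot: [0.999, 0.032, 0.0, -0.0]
force: [-0.0, -0.6, -0.6]
finger_gap: 0.351
```

```bash
python3 - <<'E'
from h import *
goal([.4935,.1529,.10],3.7)
E
```

```text
t 1.2 tcp [ 0.4036 -0.1048  0.1993] F [-0.   -0.57 -0.63] gap 30.0 -> shift [ 106.3 -251.3   99.6] turn [-0. -0.  0.]
```

Emit:
drive_tool(
  motion=[106,-251,99,0,0,0,30,106,-251,99,0,0,0,30,106,-251,99,0,0,0,30,106,-251,99,0,0,0,30,106,-251,99,0,0,0,30,106,-251,99,0,0,0,30,106,-251,99,0,0,0,30],
)

```text
t: 2.08
tcp_pos: [0.4927, 0.1523, 0.1005]
tool_rot: [0.999, 0.033, -0.0, -0.0]
force: [-0.2, -0.3, 0.4]
finger_gap: 0.354
```

```bash
python3 - <<'E'
from h import *
t=cam("top");s=cam("side")
goal([.4935,.1529,.009],3.7)
crop(t,190,140,310,260,5,"pics/t5.png")
crop(s,215,190,335,300,5,"pics/s5.png")
E
```

```text
t 2.17 tcp [0.493  0.1516 0.101 ] F [-1.95 -0.01  0.46] gap 30.0 -> shift [ 0.5 -1.2 92. ] turn [-0.  -0.  -0.1]
```

View pics/t5.png

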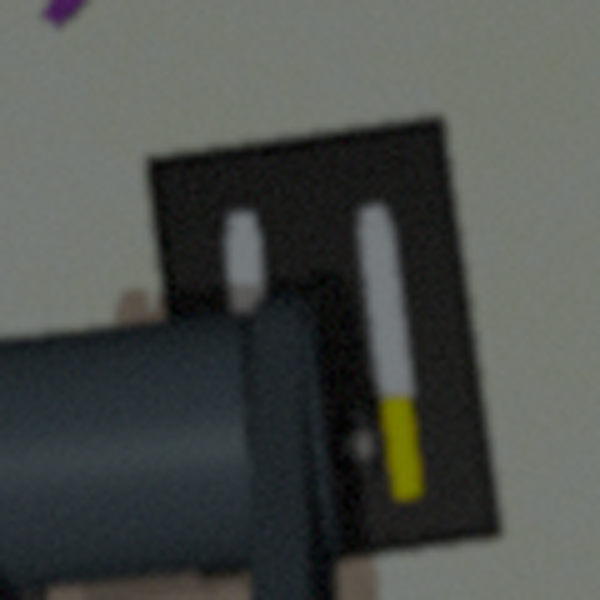

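View pics/s5.png

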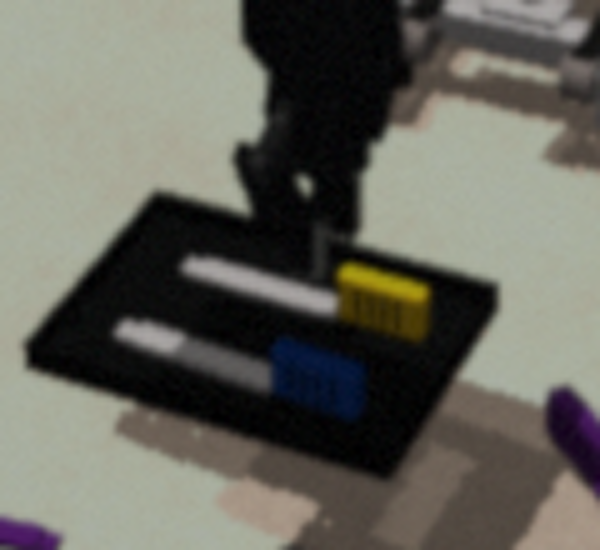

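Emit:
drive_tool(
  motion=[0.5,-1.2,60,0,0,0,30,0.5,-1.2,92,0,0,0,30,0.5,-1.2,92,0,0,0,30,0.5,-1.2,92,0,0,0,30,0.5,-1.2,92,0,0,0,30],
)

```text
t: 2.8
tcp_pos: [0.4947, 0.1527, 0.0107]
tool_rot: [1.0, 0.031, 0.002, -0.0]
force: [0.5, 0.2, -0.2]
finger_gap: 0.352
```

```bash
python3 - <<'E'
from h import *
s=cam("side")
goal([.4935,.1529,.009],3.7)
crop(s,215,190,335,300,5,"pics/s6.png")
E
```

```text
t 2.85 tcp [0.4946 0.1528 0.0106] F [0.1  0.05 0.73] gap 30.0 -> shift [-1.1 -0.2  1.6] turn [-0.  -0.2 -0.1]
```

View pics/s6.png

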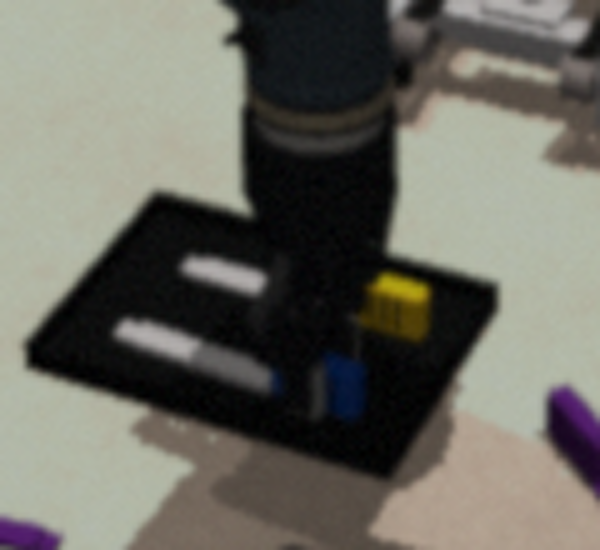

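Emit:
drive_tool(
  motion=[-1,0,1.5,0,0,0,30,-1,0,1.5,0,0,0,8,-1,0,1.5,0,0,0,8,-1,0,1.5,0,0,0,8,-1,0,1.5,0,0,0,8,-1,0,1.5,0,0,0,8],
  force=40,
)

```text
t: 3.6
tcp_pos: [0.4939, 0.1528, 0.0097]
tool_rot: [0.999, 0.032, 0.002, -0.0]
force: [0.1, -0.9, 6.1]
finger_gap: 0.155
```

```bash
python3 - <<'E'
from h import *
goal([.4935,.1529,.11],3.7)
print(manip.sense()["tcp_pos"])
E
```

```text
t 3.6 tcp [0.4939 0.1528 0.0097] F [ 0.13 -0.95  6.1 ] gap 13.2 -> shift [ 1.000e-01 -2.000e-01 -1.003e+02] turn [-0.  -0.3 -0.1]
[0.49387207 0.15278617 0.00971774]
```

Emit:
drive_tool(
  motion=[0,0,-50,0,0,0,8,0,0,-110,0,0,0,8,0,0,-170,0,0,0,8,0,0,-190,0,0,0,8,0,0,-190,0,0,0,8],
)

```text
t: 4.22
tcp_pos: [0.4938, 0.1528, 0.2013]
tool_rot: [0.999, 0.032, 0.004, -0.001]
force: [0.2, -1.2, -0.3]
finger_gap: 0.157
```

```bash
python3 - <<'E'
from h import *
xh=np.array([.9929,.119,0]);pp=np.array([.5692,-.2538,.0872])
s=cam("side");t=cam("top");np.savez("d1.npz",s=s,t=t)
goal([*(pp-.160*xh)[:2],.13],6.8)
crop(s,200,130,360,250,5,"pics/s7.png");crop(t,190,130,330,250,5,"pics/t7.png")
E
```

```text
t 4.33 tcp [0.492  0.1526 0.1988] F [ 0.05  0.1  -0.43] gap 13.2 -> shift [-108.6  419.4   68.2] turn [-0.  -0.2 -3.2]
```

View pics/s7.png

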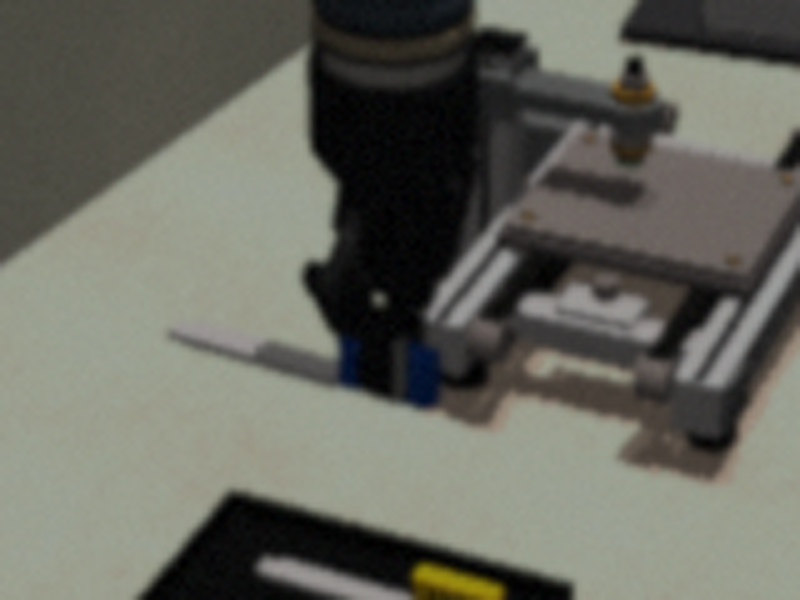

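View pics/t7.png

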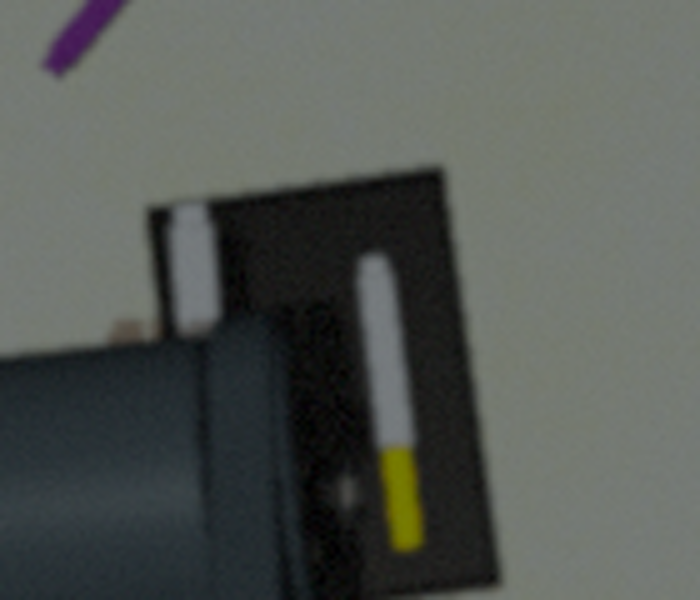

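Emit:
drive_tool(
  motion=[-109,419,0,0,0,-3.2,8,-109,419,0,0,0,-3.2,8,-109,419,0,0,0,-3.2,8,-109,419,0,0,0,-3.2,8,-109,419,0,0,0,-3.2,8,-109,419,0,0,0,-3.2,8,-109,419,0,0,0,-3.2,8,-109,419,0,0,0,-3.2,8],
)

```text
t: 5.32
tcp_pos: [0.4088, -0.2766, 0.1963]
tool_rot: [0.998, 0.056, 0.001, -0.001]
force: [0.7, 0.9, -0.8]
finger_gap: 0.158
```

```bash
python3 - <<'E'
from h import *
z=np.load("d1.npz",allow_pickle=True);s=z["s"].item();t=z["t"].item()
p=tri(s,(234.9,196.3),t,(227.9,171.3));print("tip",p)
a=np.radians(3.7);print(np.array([.492+.12*np.cos(a),.1526+.12*np.sin(a),.193]))
xh=np.array([.9929,.119,0]);pp=np.array([.5692,-.2538,.0872])
goal([*(pp-.150*xh)[:2],.105],6.8)
E
```

```text
tip (array([0.61224109, 0.16028754, 0.19761896]), np.float64(0.0021158758749388897))
[0.61174987 0.16034388 0.193     ]
t 5.33 tcp [ 0.4088 -0.2766  0.1963] F [ 0.74  0.93 -0.82] gap 13.5 -> shift [11.9 -3.5 91.4] turn [-0.1 -0.1 -0.3]
```

Emit:
drive_tool(
  motion=[12,-3.5,50,0,0,-0.3,8,12,-3.5,88,0,0,-0.3,8,12,-3.5,91,0,0,-0.3,8,12,-3.5,91,0,0,-0.3,8,12,-3.5,91,0,0,-0.3,8,12,-3.5,91,0,0,-0.3,8],
)

```text
t: 6.08
tcp_pos: [0.4211, -0.2721, 0.1066]
tool_rot: [0.998, 0.059, 0.002, 0.001]
force: [0.0, -0.6, -0.4]
finger_gap: 0.158
```

```bash
python3 - <<'E'
from h import *
xh=np.array([.9929,.119,0]);pp=np.array([.5692,-.2538,.0872])
s=cam("side");t=cam("top");np.savez("d2.npz",s=s,t=t)
goal([*(pp-.150*xh)[:2],.095],6.8)
goal([*(pp-.087*xh)[:2],.095],6.8)
crop(s,290,110,410,210,6,"pics/s8.png");crop(t,360,140,480,260,5,"pics/t8.png")
E
```

```text
t 6.17 tcp [ 0.4208 -0.272   0.1063] F [ 0.39  0.61 -0.59] gap 13.2 -> shift [-0.5 -0.4 11.3] turn [ 0.  -0.2 -0. ]
t 6.17 tcp [ 0.4208 -0.272   0.1063] F [ 0.39  0.61 -0.59] gap 13.2 -> shift [62.5 -0.5 11.5] turn [ 0.  -0.2 -0. ]
```

View pics/s8.png

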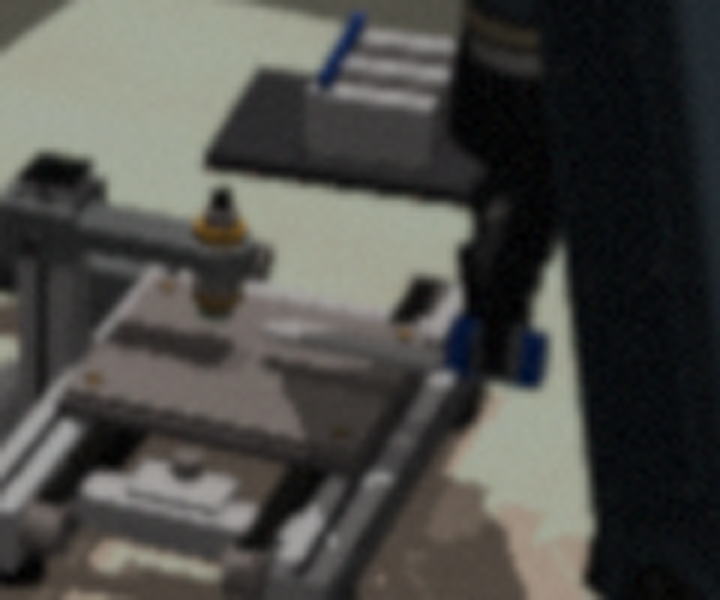

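View pics/t8.png

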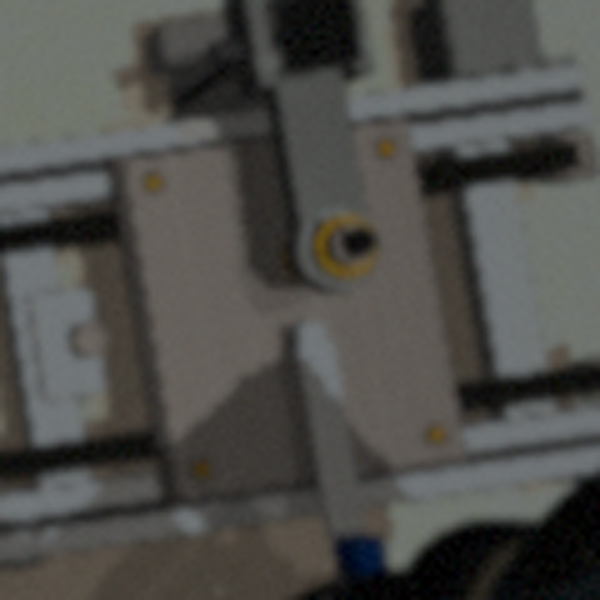

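```bash
python3 - <<'E'
from h import *
z=np.load("d2.npz",allow_pickle=True);t=z["t"].item();s=z["s"].item()
xh=np.array([.9929,.119,0]);yh=np.array([-.119,.9929,0]);pp=np.array([.5692,-.2538,.0872])
for x,y,zz in((312,325,.1045),(355,535,.105)):
    p=onz(t,((x+.5)/5-.5+360,(y+.5)/5-.5+140),zz)-pp;print(p@xh,p@yh)
p,e=tri(s,((270+.5)/6-.5+290,(327.5)/6-.5+110),t,((312.5)/5-.5+360,325.5/5-.5+140));print(p,e)
q=manip.sense();print((np.array(q["tcp_pos"])-pp)@xh,(np.array(q["tcp_pos"])-pp)@yh, Ro.from_quat(q["tool_rot"]).as_matrix().round(4))
im=t["color"].astype(int);sub=im[:, :, :].mean(2)
for v in range(206,246,4):
    print(v,sub[v,418:438].astype(int))
E
```

```text
-0.02925619050785003 -0.0002758653922025149
-0.12341647004497637 -0.003147387101493251
[ 0.53984865 -0.25682992  0.10681   ] 0.00040884815619604857
-0.14949765737393622 -0.0003967290045179293 [[ 9.93e-01  1.18e-01  2.80e-03]
 [ 1.18e-01 -9.93e-01 -3.00e-04]
 [ 2.70e-03  6.00e-04 -1.00e+00]]
206 [ 57  78 105 114 117 115 112 103  96  93  90  90  93  90  93  92  92  91
  90  93]
210 [ 53  75 103 115 117 117 118 115 110 102  93  94  89  91  91  92  90  93
  89  92]
214 [ 45  52  66  80  91 105 112 115 114 108  99  92  93  92  91  92  92  91
  91  91]
218 [ 45  45  53  67  79  80  86  98 107 108 105  95  94  91  89  90  92  91
  91  90]
222 [44 44 45 56 70 78 78 78 78 76 81 90 91 92 91 91 91 92 93 93]
226 [50 45 44 46 60 75 82 78 79 79 78 71 67 77 88 90 91 92 93 92]
230 [52 47 44 42 51 70 75 79 78 80 77 77 67 60 57 61 68 77 82 87]
234 [54 49 43 43 43 54 72 78 78 75 77 79 73 63 55 50 49 45 46 53]
238 [52 50 52 55 51 57 63 75 77 78 76 79 79 78 80 79 80 82 80 81]
242 [66 66 62 63 65 63 64 69 78 80 75 78 77 77 76 75 75 76 78 88]
```

Emit:
drive_tool(
  motion=[0,0,10,0,0,0,8,0,0,10,0,0,0,8,20,0,10,0,0,0,8,40,0,10,0,0,0,8,55,0,10,0,0,0,8,62.5,0,10,0,0,0,8,62.5,0,10,0,0,0,8,62.5,0,10,0,0,0,8],
)

```text
t: 7.18
tcp_pos: [0.4822, -0.2643, 0.0963]
tool_rot: [0.998, 0.059, 0.001, -0.0]
force: [0.4, -0.1, -0.7]
finger_gap: 0.149
```

```bash
python3 - <<'E'
from h import *
xh=np.array([.9929,.119,0]);pp=np.array([.5692,-.2538,.0872])
s=cam("side");np.savez("d3.npz",s=s)
goal([*(pp-.087*xh)[:2],.093],6.8)
crop(s,290,110,410,210,6,"pics/s9.png")
E
```

```text
t 7.22 tcp [ 0.4822 -0.2644  0.0964] F [ 0.11  0.52 -0.52] gap 13.4 -> shift [ 0.6 -0.2  3.4] turn [-0.  -0.1 -0. ]
```

View pics/s9.png

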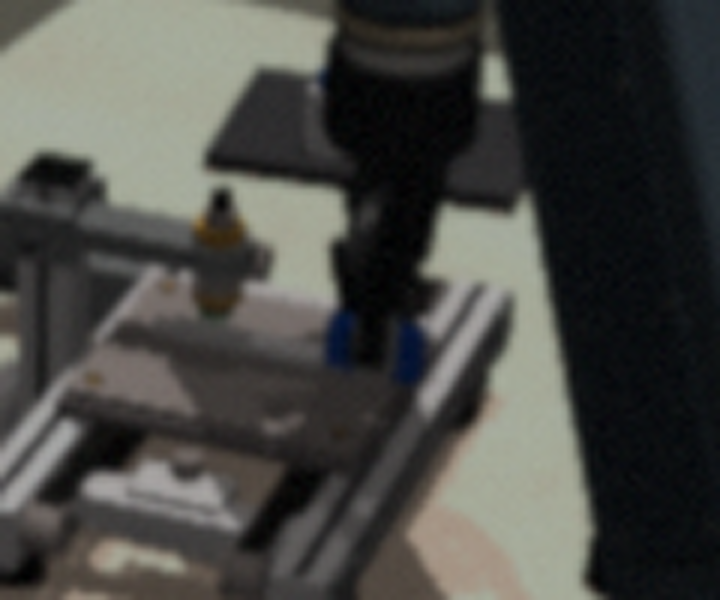

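Emit:
drive_tool(
  motion=[0.5,0,1.5,0,0,0,8,0.5,0,2.5,0,0,0,8,0.5,0,3,0,0,0,8,0.5,0,3,0,0,0,8],
)

```text
t: 7.72
tcp_pos: [0.4826, -0.2644, 0.0933]
tool_rot: [0.998, 0.059, 0.001, -0.0]
force: [-1.0, 0.8, -1.4]
finger_gap: 0.149
```

Emit:
drive_tool(
  motion=[0,0,1,0,0,0,8,0,0,1,0,0,0,8],
)

```text
t: 7.98
tcp_pos: [0.4826, -0.2643, 0.0922]
tool_rot: [0.998, 0.059, 0.001, -0.0]
force: [-0.3, -0.3, -0.7]
finger_gap: 0.156
```

Emit:
drive_tool(
  motion=[0,0,1,0,0,0,8,0,0,1,0,0,0,8],
)

```text
t: 8.22
tcp_pos: [0.4826, -0.2643, 0.0912]
tool_rot: [0.998, 0.059, 0.001, -0.0]
force: [-0.3, -0.3, -1.6]
finger_gap: 0.155
```

Emit:
drive_tool(
  motion=[0,0,1,0,0,0,8,0,0,1,0,0,0,8],
)

```text
t: 8.48
tcp_pos: [0.4825, -0.2642, 0.0901]
tool_rot: [0.998, 0.059, 0.001, -0.0]
force: [0.1, 0.9, 0.1]
finger_gap: 0.153
```

Emit:
drive_tool(
  motion=[0,0,1,0,0,0,8,0,0,1,0,0,0,8],
)

```text
t: 8.72
tcp_pos: [0.4824, -0.2642, 0.089]
tool_rot: [0.998, 0.059, 0.001, -0.0]
force: [-0.8, 0.0, -1.0]
finger_gap: 0.156
```

Emit:
drive_tool(
  motion=[0,0,1,0,0,0,8,0,0,1,0,0,0,8],
)

```text
t: 8.98
tcp_pos: [0.4825, -0.2643, 0.0885]
tool_rot: [0.998, 0.059, 0.001, -0.0]
force: [-1.5, 1.2, 3.5]
finger_gap: 0.159
```

```bash
python3 - <<'E'
from h import *
s=cam("side");
crop(s,290,110,410,210,6,"pics/s10.png")
goal([0,0,0],6.8)
E
```

```text
t 9.03 tcp [ 0.4825 -0.2643  0.0885] F [-1.7   0.23  4.66] gap 13.1 -> shift [-448.2 -319.2   87.9] turn [-0.  -0.1 -0. ]
```

View pics/s10.png

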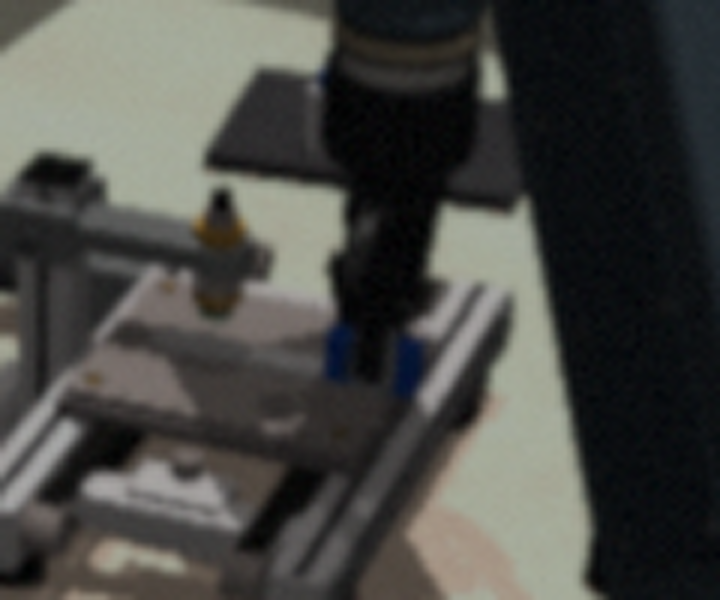

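Emit:
drive_tool(
  motion=[0,0,0,0,0,0,30,0,0,0,0,0,0,36,0,0,0,0,0,0,36,0,0,-30,0,0,0,36,0,0,-85,0,0,0,36,0,0,-125,0,0,0,36,0,0,-125,0,0,0,20],
)

```text
t: 9.9
tcp_pos: [0.4842, -0.2658, 0.2169]
tool_rot: [0.998, 0.059, 0.004, 0.003]
force: [-0.8, 0.3, 0.4]
finger_gap: 0.238
```

```bash
python3 - <<'E'
from h import *
xh=np.array([.9929,.119,0]);pp=np.array([.5692,-.2538,.0829])
s=cam("side");t=cam("top");np.savez("d4.npz",s=s,t=t)
goal([*(pp+.046*xh)[:2],.20],6.8)
crop(s,290,110,410,210,6,"pics/s11.png");crop(t,360,140,480,260,5,"pics/t11.png")
E
```

```text
t 10.0 tcp [ 0.482  -0.2641  0.2134] F [ 0.61  0.33 -0.25] gap 20.1 -> shift [133.7  -0.   13.6] turn [-0.  -0.1 -0. ]
```

View pics/s11.png

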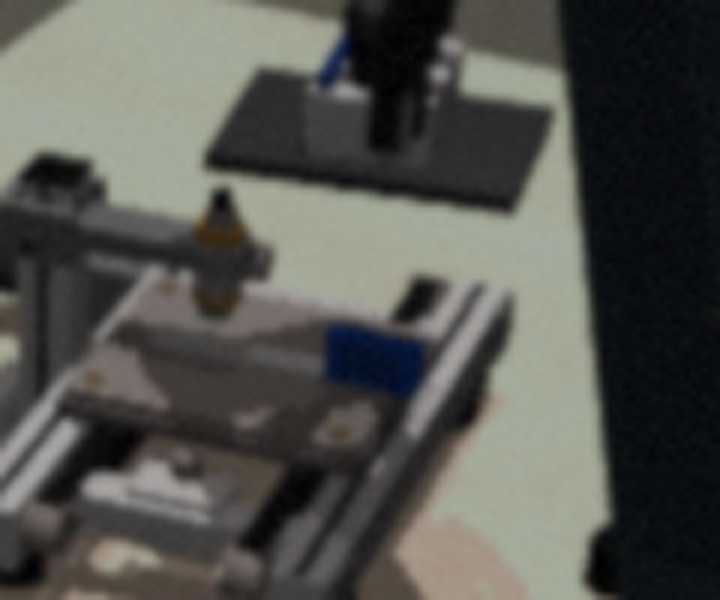

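View pics/t11.png

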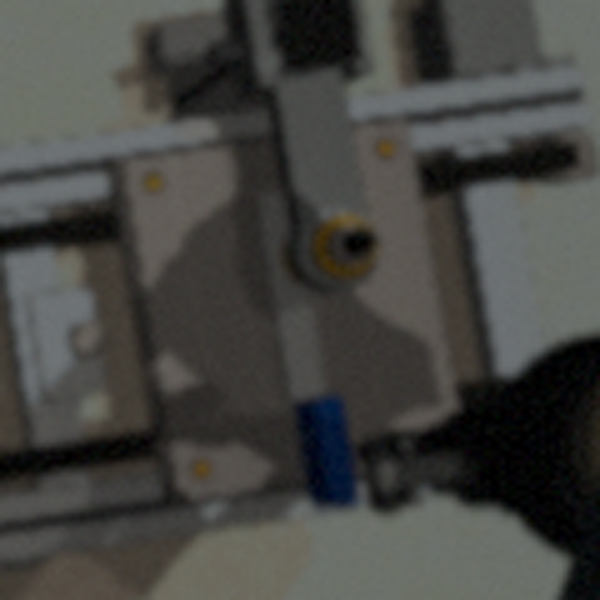

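Emit:
drive_tool(
  motion=[62,0,0,0,0,0,0,120,0,0,0,0,0,0,134,0,0,0,0,0,0,134,0,0,0,0,0,0,134,0,13,0,0,0,0,134,0,13,0,0,0,0],
)

```text
t: 10.75
tcp_pos: [0.6125, -0.2479, 0.1987]
tool_rot: [0.998, 0.058, -0.001, -0.002]
force: [0.0, -0.4, 0.3]
finger_gap: -0.003
```

```bash
python3 - <<'E'
from h import *
xh=np.array([.9929,.119,0]);pp=np.array([.5692,-.2538,.0829])
s=cam("side");t=cam("top");np.savez("d5.npz",s=s,t=t)
goal([*(pp+.046*xh)[:2],.165],6.8)
crop(s,270,80,390,180,6,"pics/s12.png");crop(t,360,140,480,260,5,"pics/t12.png")
E
```

```text
t 10.85 tcp [ 0.6139 -0.2485  0.2002] F [-0.11  0.62 -0.3 ] gap -0.3 -> shift [ 1.  -0.  35.2] turn [-0.1 -0.  -0.1]
```

View pics/s12.png

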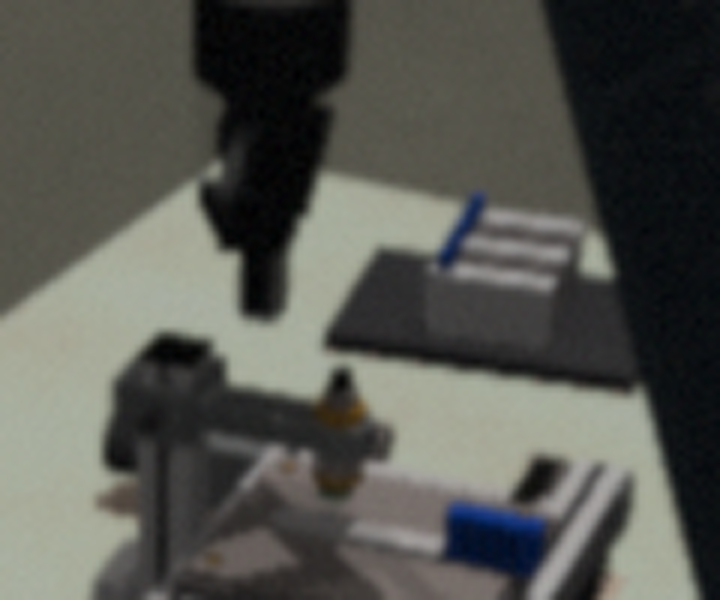

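View pics/t12.png

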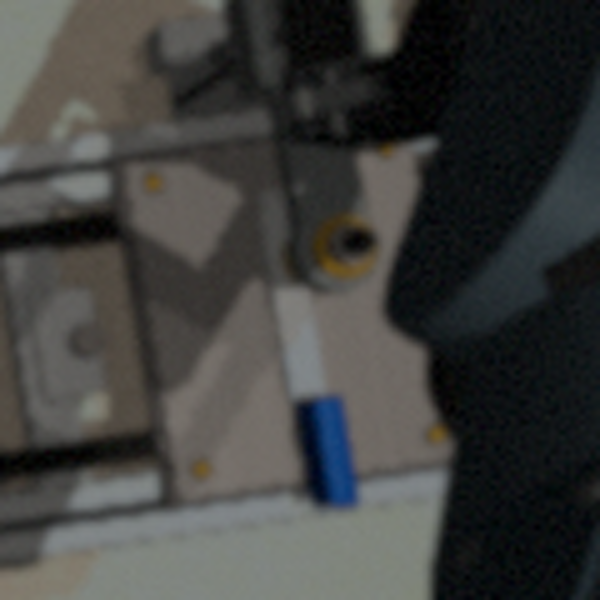

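Emit:
drive_tool(
  motion=[1,0,20,0,0,0,0,1,0,33,0,0,0,0,1,0,36,0,0,0,0,1,0,36,0,0,0,0],
)

```text
t: 11.35
tcp_pos: [0.615, -0.2485, 0.1644]
tool_rot: [0.998, 0.058, 0.0, -0.001]
force: [0.5, -0.4, 0.3]
finger_gap: -0.0
```

Emit:
drive_tool(
  motion=[0,0,2,0,0,0,0,0,0,4,0,0,0,0,0,0,6,0,0,0,0],
)

```text
t: 11.72
tcp_pos: [0.6151, -0.2485, 0.1585]
tool_rot: [0.998, 0.058, 0.0, -0.0]
force: [-0.5, -0.1, 0.1]
finger_gap: 0.001
```

Emit:
drive_tool(
  motion=[0,0,2,0,0,0,0,0,0,3,0,0,0,0,0,0,4,0,0,0,0],
)

```text
t: 12.1
tcp_pos: [0.615, -0.2485, 0.1544]
tool_rot: [0.998, 0.058, 0.0, -0.001]
force: [0.3, 0.3, -0.5]
finger_gap: 0.001
```

Emit:
drive_tool(
  motion=[0,0,2,0,0,0,0,0,0,3,0,0,0,0,0,0,4,0,0,0,0],
)

```text
t: 12.48
tcp_pos: [0.6151, -0.2485, 0.1503]
tool_rot: [0.998, 0.058, 0.0, -0.001]
force: [0.4, -1.2, -0.0]
finger_gap: 0.005
```

```bash
python3 - <<'E'
from h import *
s=cam("side");np.savez("d6.npz",s=s)
crop(s,270,80,390,180,6,"pics/s13.png")
E
```

```text
(no output)
```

View pics/s13.png

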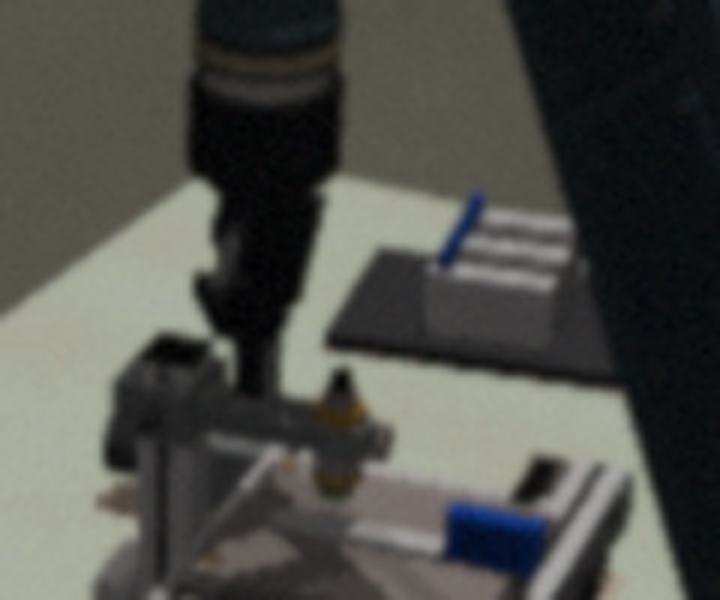

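Emit:
drive_tool(
  motion=[0,0,1.5,0,0,0,0,0,0,3,0,0,0,0],
)

```text
t: 12.78
tcp_pos: [0.6151, -0.2485, 0.1477]
tool_rot: [0.998, 0.058, 0.0, -0.0]
force: [-1.2, 0.5, 4.3]
finger_gap: 0.002
```

Emit:
drive_tool(
  motion=[0,0,1.5,0,0,0,0,0,0,3,0,0,0,0,0,0,4.5,0,0,0,0,0,0,6,0,0,0,0],
)

```text
t: 13.28
tcp_pos: [0.6151, -0.2485, 0.1417]
tool_rot: [0.998, 0.058, 0.0, -0.0]
force: [-1.7, 0.5, 4.5]
finger_gap: 0.002
```

```bash
python3 - <<'E'
from h import *
s=cam("side");np.savez("d7.npz",s=s)
goal([0,0,0],0)
crop(s,305,125,355,170,13,"pics/s14.png")
E
```

```text
t 13.32 tcp [ 0.6151 -0.2485  0.1415] F [-0.82  0.31  3.33] gap 0.1 -> shift [-582.  -318.4  141.3] turn [-0.1 -0.   6.7]
```

View pics/s14.png

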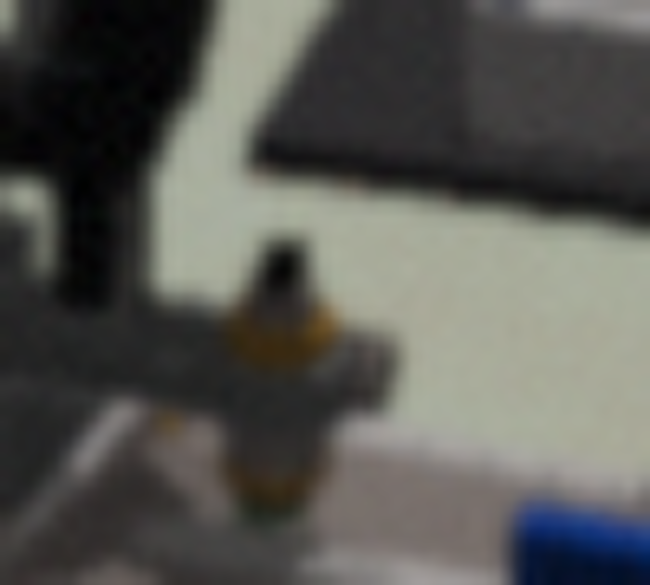

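Emit:
drive_tool(
  motion=[0,0,1.5,0,0,0,0,0,0,3,0,0,0,0],
)

```text
t: 13.58
tcp_pos: [0.6151, -0.2485, 0.1383]
tool_rot: [0.998, 0.058, 0.0, -0.0]
force: [-1.7, 0.8, 3.7]
finger_gap: 0.002
```

Emit:
drive_tool(
  motion=[0,0,1,0,0,0,0,0,0,2,0,0,0,0],
)

```text
t: 13.82
tcp_pos: [0.6151, -0.2485, 0.1362]
tool_rot: [0.998, 0.058, 0.0, -0.0]
force: [-1.7, -0.0, 4.4]
finger_gap: 0.002
```

```bash
python3 - <<'E'
from h import *
s=cam("side");np.savez("d7.npz",s=s)
goal([0,0,0],0)
crop(s,305,125,355,170,13,"pics/s15.png")
E
```

```text
t 13.88 tcp [ 0.6151 -0.2485  0.1361] F [-0.89  1.61  4.14] gap -0.3 -> shift [-582.1 -318.4  136. ] turn [-0.1 -0.   6.7]
```

View pics/s15.png

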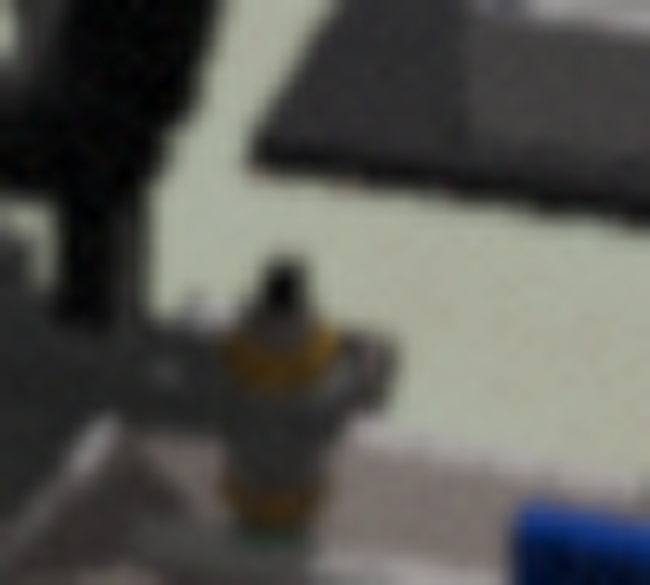

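Emit:
drive_tool(
  motion=[0,0,1,0,0,0,0,0,0,1,0,0,0,0],
)

```text
t: 14.12
tcp_pos: [0.6151, -0.2485, 0.1349]
tool_rot: [0.998, 0.058, 0.0, -0.0]
force: [-0.8, 0.8, 3.5]
finger_gap: -0.004
```

Emit:
drive_tool(
  motion=[0,0,1,0,0,0,0,0,0,1,0,0,0,0],
)

```text
t: 14.38
tcp_pos: [0.6151, -0.2485, 0.1338]
tool_rot: [0.998, 0.058, 0.0, -0.0]
force: [-1.6, -0.2, 3.8]
finger_gap: 0.002
```

Emit:
drive_tool(
  motion=[0,0,0.7,0,0,0,0,0,0,0.7,0,0,0,0],
)

```text
t: 14.62
tcp_pos: [0.6151, -0.2485, 0.133]
tool_rot: [0.998, 0.058, 0.0, -0.0]
force: [-0.9, 1.1, 3.2]
finger_gap: 0.003
```

Emit:
drive_tool(
  motion=[0,0,0.7,0,0,0,0,0,0,0.7,0,0,0,0],
)

```text
t: 14.88
tcp_pos: [0.6151, -0.2485, 0.1323]
tool_rot: [0.998, 0.058, 0.0, -0.001]
force: [-0.2, -0.4, 3.1]
finger_gap: 0.001
```

Emit:
drive_tool(
  motion=[0,0,0.7,0,0,0,0,0,0,0.7,0,0,0,0],
)

```text
t: 15.12
tcp_pos: [0.6151, -0.2485, 0.1314]
tool_rot: [0.998, 0.058, 0.0, -0.001]
force: [-1.2, 0.2, 4.0]
finger_gap: -0.002
```

Emit:
drive_tool(
  motion=[0,0,0.6,0,0,0,0,0,0,0.6,0,0,0,0],
)

```text
t: 15.38
tcp_pos: [0.6151, -0.2485, 0.1311]
tool_rot: [0.998, 0.058, 0.0, -0.0]
force: [-0.8, 0.3, 5.1]
finger_gap: 0.0
```

```bash
python3 - <<'E'
from h import *
s=cam("side");np.savez("d7.npz",s=s)
goal([0,0,0],0)
crop(s,305,125,355,170,13,"pics/s16.png")
E
```

```text
t 15.43 tcp [ 0.6151 -0.2485  0.1312] F [-1.36  1.07  4.62] gap -0.3 -> shift [-582.1 -318.4  131. ] turn [-0.1 -0.   6.7]
```

View pics/s16.png

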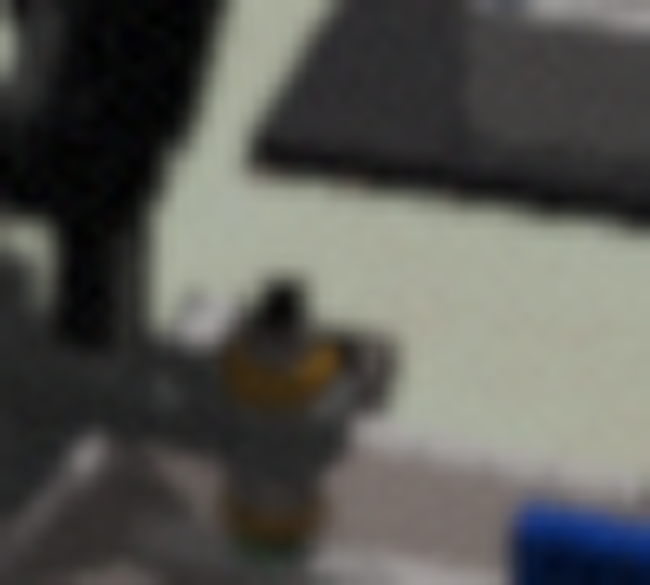

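Emit:
drive_tool(
  motion=[0,0,0.5,0,0,0,0,0,0,0.5,0,0,0,0,0,0,0.5,0,0,0,0],
)

```text
t: 15.8
tcp_pos: [0.6151, -0.2485, 0.1311]
tool_rot: [0.998, 0.058, 0.0, -0.0]
force: [-1.5, 1.3, 5.8]
finger_gap: -0.0
```

```bash
cat > f.py <<'E'
from h import *
F=[]
for i in range(4):
    manip.snapshot("side");q=manip.sense();F.append(q["force"])
print("t",q["t"],"tcp",np.round(q["tcp_pos"],5),"F",np.round(np.mean(F,0),2),np.round(np.std(F,0),2))
E
python3 f.py
```

```text
t 16.0 tcp [ 0.61513 -0.24854  0.13115] F [-2.42  0.79  6.22] [0.37 0.31 0.23]
```

Emit:
drive_tool(
  motion=[0,0,0.4,0,0,0,0,0,0,0.6,0,0,0,0,0,0,0.6,0,0,0,0],
)

```text
t: 16.38
tcp_pos: [0.6151, -0.2486, 0.1311]
tool_rot: [0.998, 0.058, 0.0, -0.0]
force: [-2.4, 0.7, 6.5]
finger_gap: -0.003
```

```bash
python3 f.py
```

```text
t 16.575 tcp [ 0.61513 -0.24853  0.13109] F [-2.1   0.77  7.04] [0.44 0.45 0.12]
```

Emit:
drive_tool(
  motion=[0,0,-20,0,0,0,0,0,0,-70,0,0,0,0,0,0,-82,0,0,0,0,-60,0,-82,0,0,0,36,-120,0,-82,0,0,0,36,-133.5,0,-82,0,0,0,36,-133.5,0,-82,0,0,0,36,-133.5,0,-82,0,0,0,36],
)

```text
t: 17.58
tcp_pos: [0.4841, -0.2647, 0.2129]
tool_rot: [0.998, 0.059, 0.001, 0.0]
force: [0.1, 0.4, -0.1]
finger_gap: 0.422
```

```bash
python3 - <<'E'
from h import *
s=cam("side");t=cam("top");np.savez("d8.npz",s=s,t=t)
goal([.4825,-.2643,.0895],6.8)
crop(s,290,110,410,210,6,"pics/s17.png");crop(t,360,140,480,260,5,"pics/t17.png")
E
```

```text
t 17.68 tcp [ 0.484  -0.2644  0.2128] F [-0.39 -0.31 -0.31] gap 36.0 -> shift [ -1.7  -0.2 123.3] turn [ 0.  -0.1 -0. ]
```

View pics/s17.png

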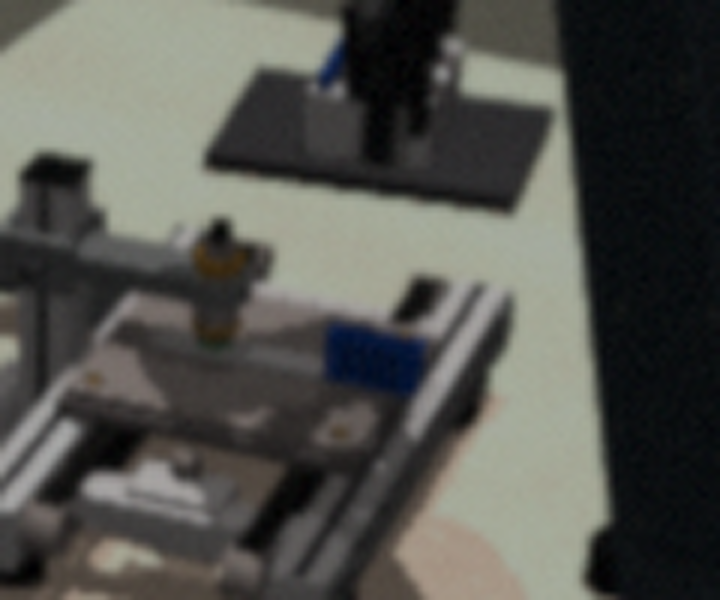

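View pics/t17.png

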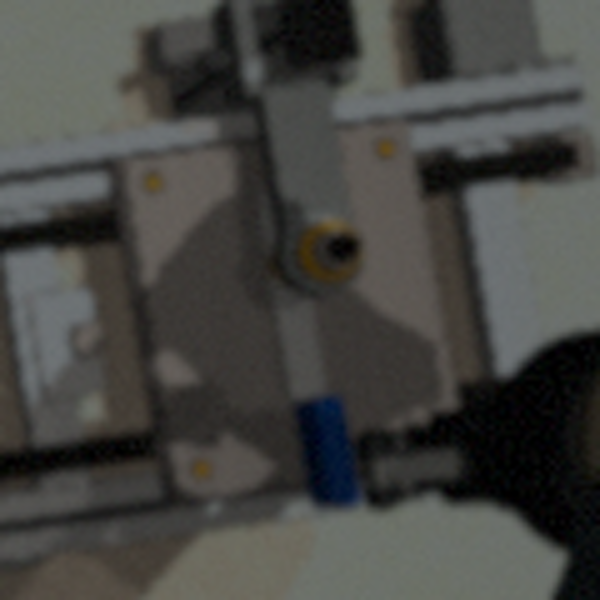

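Emit:
drive_tool(
  motion=[-1.7,0,60,0,0,0,36,-1.7,0,110,0,0,0,36,-1.7,0,120,0,0,0,36,-1.7,0,120.5,0,0,0,30,-1.7,0,120.5,0,0,0,30,-1.7,0,120.5,0,0,0,30],
  force=30,
)

```text
t: 18.42
tcp_pos: [0.4837, -0.2653, 0.0941]
tool_rot: [0.998, 0.059, 0.002, 0.001]
force: [0.1, 0.5, -0.1]
finger_gap: 0.346
```

```bash
python3 f.py; python3 -c "
from h import *
goal([.4825,-.2643,.0915],6.8)"
```

```text
t 18.625 tcp [ 0.48287 -0.26484  0.09314] F [-0.15  0.35 -0.06] [0.17 0.57 0.39]
t 18.62 tcp [ 0.4829 -0.2648  0.0931] F [-0.13 -0.22  0.41] gap 29.7 -> shift [-0.3 -0.6  1.6] turn [ 0.1 -0.2 -0. ]
```

Emit:
drive_tool(
  motion=[0,-0.6,2,0,0,0,30,0,-0.6,2,0,0,0,20,0,-0.6,2,0,0,0,10,0,-0.6,2,0,0,0,10,0,-0.6,2,0,0,0,10,0,-0.6,2,0,0,0,10],
  force=30,
)

```text
t: 19.38
tcp_pos: [0.4827, -0.2643, 0.0911]
tool_rot: [0.998, 0.059, 0.001, 0.0]
force: [-1.6, -0.9, 1.3]
finger_gap: 0.155
```

```bash
python3 f.py; python3 -c "
from h import *
goal([.4825,-.2643,.0915],6.8)"
```

```text
t 19.575 tcp [ 0.48272 -0.26424  0.09113] F [-0.86 -0.09  1.04] [0.14 0.61 0.46]
t 19.57 tcp [ 0.4827 -0.2642  0.0911] F [-0.81  0.27  0.55] gap 13.5 -> shift [-0.2  0.  -0.4] turn [ 0.1 -0.2 -0. ]
```

Emit:
drive_tool(
  motion=[-0.7,0,0,0,0,0,10,-1.4,0,0,0,0,0,10,-2.1,0,0,0,0,0,10],
)

```text
t: 19.95
tcp_pos: [0.4814, -0.2647, 0.0911]
tool_rot: [0.998, 0.059, 0.002, 0.001]
force: [2.8, 0.7, -0.5]
finger_gap: 0.158
```

Emit:
drive_tool(
  motion=[-0.7,0,0,0,0,0,10,-1.4,0,0,0,0,0,10],
)

```text
t: 20.2
tcp_pos: [0.4802, -0.265, 0.0911]
tool_rot: [0.998, 0.059, 0.002, 0.001]
force: [2.3, 0.6, -1.0]
finger_gap: 0.153
```

Emit:
drive_tool(
  motion=[-0.7,0,0,0,0,0,10,-1.4,0,0,0,0,0,10],
)

```text
t: 20.45
tcp_pos: [0.4787, -0.2652, 0.0911]
tool_rot: [0.998, 0.059, 0.002, 0.001]
force: [3.4, 0.8, -2.0]
finger_gap: 0.157
```

```bash
python3 f.py
```

```text
t 20.65 tcp [ 0.47864 -0.26524  0.09114] F [ 2.74  0.37 -0.85] [0.36 0.23 0.22]
```

Emit:
drive_tool(
  motion=[0,0,0,0,0,0,24,0,0,0,0,0,0,36,0,0,0,0,0,0,36,0,0,-20,0,0,0,36,0,0,-70,0,0,0,36,-20,0,-125,0,0,0,36,-40,0,-150,0,0,0,36,-40,0,-150,0,0,0,36],
)

```text
t: 21.65
tcp_pos: [0.438, -0.2703, 0.2431]
tool_rot: [0.998, 0.058, 0.004, 0.003]
force: [0.4, 0.0, 0.2]
finger_gap: 0.424
```

```bash
python3 - <<'E'
from h import *
s=cam("side");t=cam("top");np.savez("d9.npz",s=s,t=t)
goal([.4825,-.2643,.0895],6.8)
crop(s,290,110,410,210,6,"pics/s18.png");crop(t,360,140,480,260,5,"pics/t18.png")
z=np.load("d8.npz",allow_pickle=True)
for d in(z["t"].item(),t):
    im=d["color"].astype(int);m=(im[...,2]-im[...,0]>40).astype(np.uint8);m[:, :400]=0;m[:,450:]=0
    n,l,st,ce=cv2.connectedComponentsWithStats(m);i=1+st[1:,4].argmax();print(st[i],ce[i])
E
```

```text
t 21.75 tcp [ 0.4381 -0.2694  0.2406] F [1.16 0.09 0.76] gap 35.8 -> shift [ 4.410e+01 -1.000e-01  1.513e+02] turn [ 0.1 -0.2 -0.1]
[423 220   8  20  87] [426.57471264 229.62068966]
[424 222   7  20 100] [426.99 231.53]
```

View pics/s18.png

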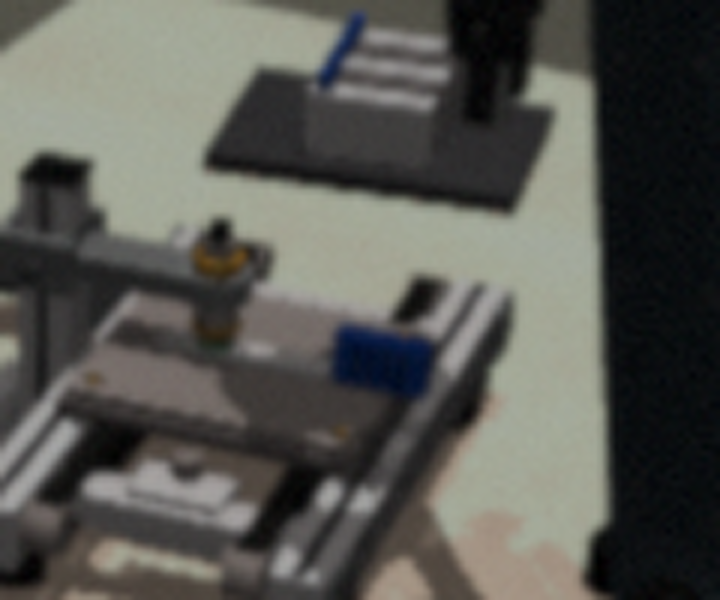

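View pics/t18.png

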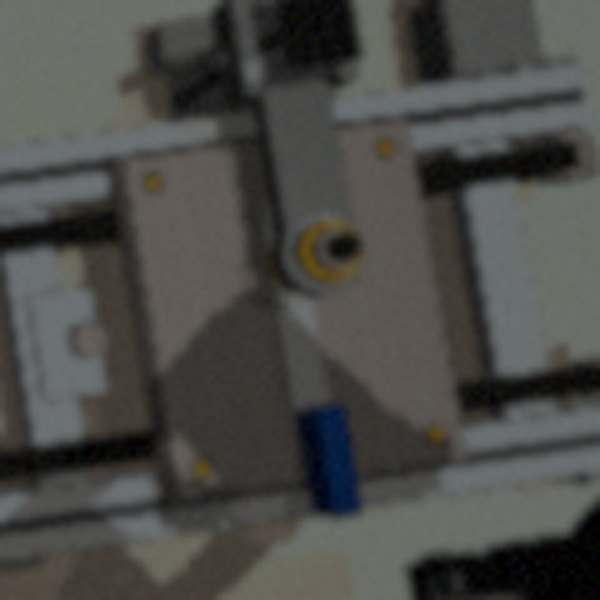

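```bash
python3 -c "
from station import manip
print(manip.sign_off())"
```

```text
the job is handed in; nothing more can be done
None
```

The job is done and handed in at about 21.8 s of the 64 s. The 5 mm blade is nipped between the sensor face and the pallet, the gripper is clear, and sign-off gave no verdict.

- **Placing:** I laid the blue gauge flat on the pallet under the sensor, tip about 33 mm beyond the axis, and let go.
- **Pressing:** I pushed the bracket down by its pad about 16.5 mm at roughly 4 N. It then stopped on the blade. I let the push rise to 7.0 N with under 0.1 mm more travel. That puts about 3 N on the blade, slightly over the 2.3 N spring preload, and the sensor hardly retracted.
- **Drag check:** I regripped the gauge and drew it back about 4 mm without bearing down. The drag was about 2.8 N, in the 2 to 7 N band. I then let go and backed off.
- **Last pictures:** The gauge lies in line under the sensor with its tip about 29 mm beyond the axis. The bracket stayed down.
- **Not checked again:** I did not take a last picture of the yellow gauge, the workpieces or the screwdriver. The arm did not touch them.
- **Disagreement:** The cameras put the pallet top at 87 mm, but touching it with the gauge gave about 83 mm. I used the contact value.

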